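# Weigh out a stir bar: top dish from the stack, long bar from the sloped tray

### The arm

A 6-joint arm with a two-finger parallel gripper is mounted at the origin on a cart in front of the work surface, level with it; the furniture and walls round the work are solid. World frame = base frame: x ahead of the robot, y to its left, z up, the work surface at z = 0. Lengths are in m, angles in rad, forces in N, time in s.
With the tool pointing down it reaches from about 0.375 to 0.9 m from the base axis. Payload 3.1 kg.
Tool frame: the origin (TCP) lies between the finger pads; the fingertips stand 22 mm ahead of it and the grasp point (between the pads) lies 3 mm ahead of it; z points along the fingers, y is the line along which they close (so a half turn about z gives the same grasp; the last joint's range is limited). The gripper opens to 87 mm and grips with 3 to 60 N. Pads are 19 mm wide; open, the fingers measure 117 mm over their backs; the gripper's body (75 mm by 190 mm) begins 51 mm behind the grasp point.
Start: joints at [1.161, 0.527, 1.433, -0, 1.181, -0.178], TCP at [0.143, 0.608, 0.245] pointing down, gripper open.
Joint ranges: [-3.08, 3.08], [-0.75, 2.2], [0.22, 2.44], [-1.43, 4.57], [0, 2.65], [-2.85, 2.85]. Speed limits (rad/s): [2.79, 2.79, 3.14, 3.14, 3.14, 3.14].

### API

Orientations are given as a unit quaternion [x, y, z, w].
In Python, from rig import robot gives the robot as it stands.
- The arm moves only by the tool move_arm, never from a script. Its argument "series" is text: rows parted by semicolons, each of 6 numbers parted by spaces: the shift along the tool's x, y, z in mm, then the turn, a rotation vector about the tool's x, y, z in degrees. In form: dx dy dz ax ay az; .... A call has 1 to 8 rows; each row is the pose to reach, as a shift and turn from the pose commanded when the call began, along the tool's axes at that moment; what a row does not reach only later rows make up. A row lasts 1/12 s, in which the tool goes at most 41.7 mm and 7.16 degrees, less where a joint would pass 70% of its speed; a pose out of reach is approached as far as the arm can. A call with a gripper value outside its range is refused whole. "jaw" is the opening, from 0 (shut) to 1 (fully open), set as the call begins (left out, the last holds). The fingers move at their own pace and stop on an object; "newtons" is the grip in N (left out, the last holds). Time passes only in rows, so rows that repeat a pose let the fingers close. It gives the time, the measured TCP pose, the force, the opening and the grip force at its end, in the units of the state.
- robot.get_obs(): the state, without advancing time (a new reading comes with each control period).
- robot.camera(name): name is "side" or "top"; returns a dict with "img" (420x560x3 uint8, red, green, blue), "mtx" (3x3 intrinsics, pixels), "world_to_cam" (4x4, takes a point from world to camera coordinates). Camera axes: x right, y down, z forward; pixel columns grow to the right and rows downward; lengths in m; the calibration is good to about 2 mm. A picture is of the moment at which its call begins. There is no depth.
- robot.hand_in(): hands the job in; it is judged then, once.
Trained networks look in a picture, given as the dict that the camera call returned (one of the last four; its "shot" number tells which), for a name from the list of things; names that differ only in an ending like _2 or _b are one class to them, and where a whole thing is asked for, a point or a joint stands for the part that bears it (a point fixed in the world has none). Each returns a list of dicts, best first, with "p" (0 to 1); they miss things now and then, are a little off and sometimes report something else, mostly with a low value. They report only what shows in the picture. A call takes as long as a camera call. They do not tell look-alikes from the thing itself.
- robot.search_frame(picture, thing): "xyz" ([x, y, z] in m, in world coordinates, good to about 4 mm: the middle of the surface that is visible of it).
- robot.tip_of(picture, thing): "xyz" ([x, y, z] in m, in world coordinates, good to about 4 mm: a listed point, or the origin of a listed thing).
The state is a dict: "time": time; "q": joint angles; "joint_velocities": joint speeds; "joint_torque": joint torques, N m; "position": TCP position; "tool_rot": TCP orientation; "ft_force": force on the tool from outside, world axes, zero at the start; "moment": the same for the moment, N m; "grip_width": finger opening in m; "grip_force": force on a finger pad.
Only numpy, scipy, OpenCV 4.12 (cv2) and the standard library are available. Lean on these libraries where they do the work, as an engineer would, in place of code of your own. Each camera call takes 0.05 s, during which the arm holds its last target. There are 200 camera calls.

### The job

Take only the top dish off the nested stack, without dragging the next one up, and stand it flat on the middle of the balance's round pan. Then fetch the longer stir bar out of the sloped parts tray, where it lies tight against the low divider, and lay it in that dish. Leave the shorter bar in the tray and the other dishes stacked where they stand, and knock nothing over.

Things in the scene. Friction and masses are not known exactly. Their poses are not given: they have to be found in the camera images.
- dish_top_center (a point): Top one of three nested, identical round bare-metal weighing dishes, 30 g, 18 mm high: an upright rim band 66 mm across and 10 mm high over a narrower body 58 mm across and 8 mm high; inside 62 mm across in the band, 54 mm in the body; floor 2 mm thick. Point: on its axis half-way up, 9 mm below the rim; z is up. Grip across the rim band, less than 10 mm below the rim.
- dish_middle_center (a point): The second dish, same shape, same kind of point; it stays. Nested, each dish's rim band rests on the rim of the one below with 2 mm of side play, so the dishes stand 10 mm apart and just the 10 mm rim band of each shows above the next.
- dish_bottom_center (a point): The lowest dish of the stack, same shape, same kind of point, standing on the worktop; it stays.
- balance_pan (a point): Centre of the upper face of the round steel pan of a fixed, rigid balance; the pan is 92 mm across and 38 mm above the worktop. The balance is a flat white box 170 x 130 mm, 30 mm high; the pan lies 30 mm behind the box's middle. z is up.
- parts_tray: Fixed grey tray, 121 x 216 mm. Its flat floor slopes up at 20 degrees along its own +x (low end nearest the robot) and is level along its y. Origin on the worktop under its middle; the floor there is 32 mm up. A divider 10 mm thick, 10 mm high runs up the slope at y = 0 between two compartments 99 mm wide, 120 mm long. Square to the floor: front lip 18 mm, other walls 26 mm. z up.
- long_bar_center (a point): Centre of the longer stir bar: white plastic cylinder, 14 mm across, 44 mm long, 25 g; its x is its length. Starts lying up the slope, 1 mm from the divider (either side) and from the lip, so no finger fits between. Under a fingertip pressed on its top with a few newtons it rolls across the floor, half as far as the fingertip moves. It stands 4 mm above the divider.
- short_bar_center (a point): Centre of the other stir bar, same diameter of 14 mm but 28 mm long; it lies the same way on the other side of the divider and stays in the tray.
- stain_jar: Bystander: closed white jar, 60 mm in diameter, 76 mm high, standing loose; origin under its middle, z up.
- tall_vial: Bystander: slim glass vial with a black cap, 22 mm in diameter, 96 mm high, standing loose; origin under its middle, z up.
There are look-alikes about, which are no part of the job. Of the things that look like the part that bears balance_pan, the smaller one is meant.

How it is judged:
By the outcome, as a careful person would: the job done as asked, in the order asked, and still so for the second after the job is handed in, with the robot touching nothing.
It also fails if it takes over 64 s, if anything falls off the work surface, if the arm or the gripper's body presses on something with over 40 N, if the wrist force passes 120 N, or if a joint passes its speed limit or range.

## Working session

There is one attempt and no reset: what is moved stays moved. The work goes in short steps, Python scripts to look and compute and a tool call to move; the robot and the scene stay as the last step left them, time stands still between calls to the robot, and variables do not carry over. Pictures are saved under pics/ and viewed, at most 12 in all, crops included, and the job is handed in when it is done.

Besides the shell and the picture viewer there is one more tool, called after "Request:" by a JSON object that holds its "api" and its "payload", one argument or row to a line. move_arm: Moves the arm, as the interface text tells. Its arguments: {"type":"object","properties":{"series":{"type":"string"},"jaw":{"type":"number"},"newtons":{"type":"number"}},"required":["series"]}

```bash
mkdir -p pics; ls
cat > h.py <<'E'
import numpy as np, cv2
from rig import robot
from scipy.spatial.transform import Rotation as R
def proj(c,p):
    p=np.atleast_2d(p); q=(c["world_to_cam"]@np.c_[p,np.ones(len(p))].T)[:3]
    u=c["mtx"]@q; return (u[:2]/u[2]).T
def onplane(c,px,z):
    W=np.linalg.inv(c["world_to_cam"]); o=W[:3,3]
    d=W[:3,:3]@np.linalg.inv(c["mtx"])@np.array([px[0],px[1],1.])
    return o+d*(z-o[2])/d[2]
def save(c,n,crop=None,k=1):
    im=c["img"][...,::-1]
    if crop: x0,y0,x1,y1=crop; im=im[y0:y1,x0:x1]
    cv2.imwrite("pics/"+n+".png",cv2.resize(im,None,fx=k,fy=k,interpolation=cv2.INTER_CUBIC))
def loc(p):
    o=robot.get_obs(); return (R.from_quat(o["tool_rot"]).inv().apply(np.array(p)-o["position"])*1000).round(1)
E
python3 - <<'E'
from h import *
o=robot.get_obs(); print(o["position"],o["tool_rot"],o["time"])
for n in("top","side"):
    c=robot.camera(n); save(c,n+"0")
    W=np.linalg.inv(c["world_to_cam"]); print(n,W[:3,3].round(3),W[:3,2].round(2),c["mtx"][0,0])
    for t in("dish_top_center","balance_pan","parts_tray","long_bar_center","short_bar_center","stain_jar","tall_vial","dish_middle_center"):
        print(t,[(np.round(d["xyz"],3).tolist(),round(d["p"],2),proj(c,d["xyz"])[0].round().tolist()) for d in robot.tip_of(c,t)[:4]])
E
```

```text
pics
[0.14266831 0.60778161 0.24355883] [ 1.15141071e-01  9.93348535e-01 -1.05920255e-03 -3.16402361e-04] 0.0
top [0.322 0.085 1.102] [ 0.22  0.01 -0.98] 379.6839830272098
dish_top_center [([0.503, -0.325, 0.028], 0.82, [428.0, 236.0])]
balance_pan [([0.589, -0.029, 0.037], 0.92, [326.0, 199.0]), ([0.498, 0.525, 0.046], 0.61, [130.0, 215.0])]
parts_tray [([0.555, 0.222, -0.0], 0.72, [240.0, 207.0])]
long_bar_center [([0.519, 0.231, 0.024], 0.4, [235.0, 217.0])]
short_bar_center [([0.521, 0.207, 0.032], 0.54, [243.0, 216.0])]
stain_jar [([0.372, -0.053, 0.002], 0.81, [330.0, 276.0]), ([0.522, 0.206, 0.029], 0.2, [243.0, 216.0])]
tall_vial [([0.747, 0.076, -0.001], 0.71, [293.0, 149.0])]
dish_middle_center [([0.498, -0.323, 0.018], 0.47, [426.0, 238.0])]
side [ 0.048 -0.866  0.694] [ 0.4   0.76 -0.52] 443.12967065776604
dish_top_center [([0.497, -0.325, 0.029], 0.83, [351.0, 303.0])]
balance_pan [([0.58, -0.029, 0.039], 0.94, [312.0, 220.0]), ([0.498, 0.525, 0.044], 0.63, [212.0, 148.0])]
parts_tray [([0.557, 0.219, 0.004], 0.86, [264.0, 192.0]), ([0.496, -0.324, 0.029], 0.35, [350.0, 303.0])]
long_bar_center [([0.557, 0.223, 0.005], 0.57, [264.0, 191.0]), ([0.522, 0.232, 0.024], 0.44, [252.0, 187.0]), ([0.506, -0.322, 0.018], 0.37, [353.0, 305.0])]
short_bar_center [([0.523, 0.209, 0.028], 0.63, [256.0, 189.0]), ([0.581, -0.029, 0.038], 0.24, [313.0, 221.0])]
stain_jar [([0.373, -0.053, 0.002], 0.68, [245.0, 258.0])]
tall_vial [([0.748, 0.079, -0.0], 0.74, [341.0, 200.0]), ([0.584, -0.03, 0.039], 0.74, [314.0, 220.0])]
dish_middle_center [([0.502, -0.321, 0.017], 0.64, [351.0, 305.0])]
```

View pics/top0.png

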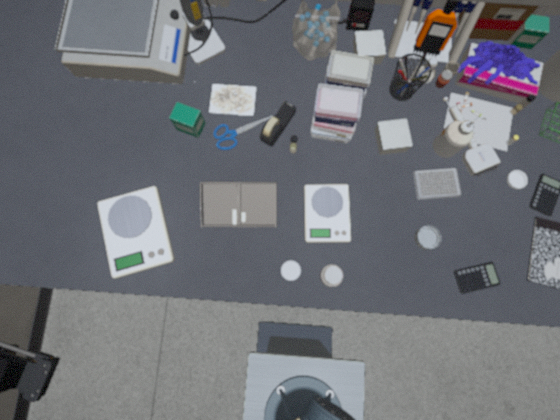

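View pics/side0.png

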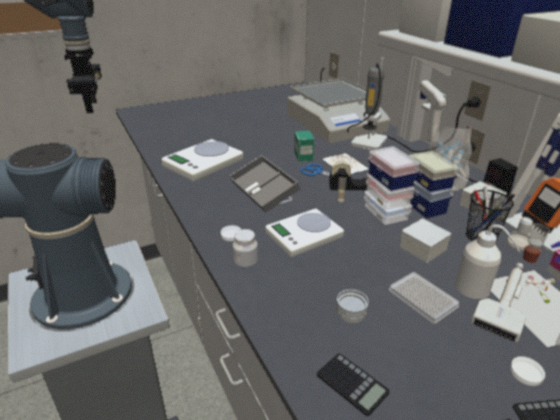

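Stack candidates (top picture): the metal stack at (428,236), and white lids at (517,179) and (291,270). I take the metal stack. Balance candidates: (327,212), the smaller, and (135,230), the larger. I take the smaller. Bars: (235,217) and (243,216). I'll check these in a close crop.

Run:
```python
from h import *
c=robot.camera("top"); s=robot.camera("side")
f=lambda c,b,k:cv2.resize(c["img"][b[1]:b[3],b[0]:b[2],::-1],(k,300),interpolation=cv2.INTER_CUBIC)
a=np.hstack([f(c,(195,175,285,235),450),f(c,(400,210,452,262),300)])
b=np.hstack([f(s,(225,150,315,210),450),f(s,(326,277,378,329),300)])
cv2.imwrite("pics/crop1.png",np.vstack([a,b]))
```

```text
(no output)
```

View pics/crop1.png

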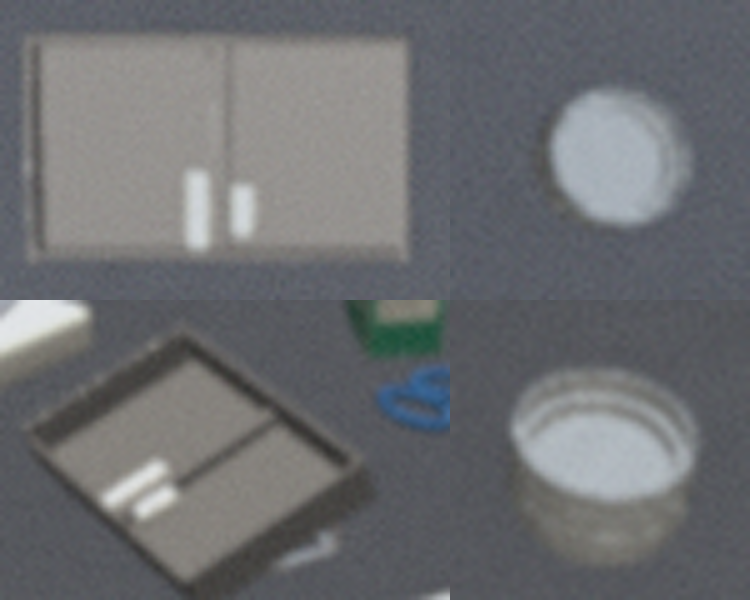

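Top view and side view agree. The stack is metal with a bright inner floor. The longer bar is left of the divider (crop (198,210)) and the shorter one is right of it (243,210). Next I measure more precisely.

```bash
cat > fit.py <<'E'
from h import *
from scipy.optimize import minimize
def circ(p,z,r,n=120):
    t=np.linspace(0,2*np.pi,n,endpoint=False); return np.c_[p[0]+r*np.cos(t),p[1]+r*np.sin(t),np.full(n,z)]
def fitcirc(c,p,z,r,dr=.003):
    g=cv2.GaussianBlur(c["img"].astype(np.float32).mean(2),(0,0),.7)
    samp=lambda q:cv2.remap(g,q[:,0].astype(np.float32)[None],q[:,1].astype(np.float32)[None],cv2.INTER_LINEAR)[0]
    def cost(x): return -(samp(proj(c,circ(x,z,r-dr)))-samp(proj(c,circ(x,z,r+dr)))).mean()
    best=min(((cost((p[0]+a,p[1]+b)),p[0]+a,p[1]+b) for a in np.arange(-.012,.0121,.001) for b in np.arange(-.012,.0121,.001)))
    r=minimize(cost,best[1:],method="Nelder-Mead",options=dict(initial_simplex=[(best[1]+a,best[2]+b) for a,b in((0,0),(.001,0),(0,.001))]))
    return r.x.round(4),round(-r.fun,1)
E
python3 - <<'E'
from fit import *
acc={}
for i in range(4):
  for n in("top","side"):
    c=robot.camera(n)
    for t,near in(("dish_top_center",(.5,-.325)),("balance_pan",(.585,-.03)),("long_bar_center",(.52,.232)),("short_bar_center",(.52,.207)),("parts_tray",(.555,.22))):
        for d in robot.tip_of(c,t):
            if np.hypot(*(np.array(d["xyz"])[:2]-near))<.015: acc.setdefault((t,n),[]).append(d["xyz"]);break
for k,v in acc.items(): print(k,len(v),np.mean(v,0).round(4),np.std(v,0).round(4))
for n in("top","side"):
    c=robot.camera(n)
    print(n,"rim38",fitcirc(c,(.5,-.325),.038,.033),"rim28?",fitcirc(c,(.5,-.325),.028,.033),"inner floor",fitcirc(c,(.5,-.325),.022,.027))
    print("pan(dark on white)",[fitcirc(c,(.585,-.03),.038,.046,s) for s in(-.003,.003)])
c=robot.camera("top")
P=lambda x,y,z:onplane(c,(195+x/5,175+y/5),z).round(4)
print("front L,R",P(26,262,.028),P(408,260,.028),"back",P(26,36,.077),P(408,35,.077))
print("long bar ends top",P(198,170,.047),P(198,250,.032),"short",P(243,183,.045),P(243,240,.034))
print(robot.get_obs()["time"])
E
```

```text
('dish_top_center', 'top') 4 [ 0.5038 -0.3249  0.0288] [0.0013 0.0009 0.0007]
('balance_pan', 'top') 4 [ 0.5846 -0.0301  0.0385] [0.0005 0.0017 0.0019]
('long_bar_center', 'top') 4 [0.5206 0.2313 0.0256] [0.0007 0.0017 0.0018]
('short_bar_center', 'top') 4 [0.5224 0.2092 0.0309] [0.0012 0.0007 0.0005]
('parts_tray', 'top') 4 [ 5.546e-01  2.221e-01 -5.000e-04] [0.0013 0.0011 0.0012]
('dish_top_center', 'side') 4 [ 0.497  -0.325   0.0289] [0.0015 0.0011 0.0017]
('balance_pan', 'side') 4 [ 0.5834 -0.0299  0.0395] [0.001  0.0009 0.0024]
('long_bar_center', 'side') 4 [0.5208 0.2302 0.0241] [0.0013 0.0009 0.0017]
('short_bar_center', 'side') 4 [0.5206 0.209  0.0275] [0.0018 0.002  0.001 ]
('parts_tray', 'side') 4 [0.5572 0.2214 0.0028] [0.0008 0.0015 0.0014]
top rim38 (array([ 0.5001, -0.3223]), np.float64(41.4)) rim28? (array([ 0.5017, -0.326 ]), np.float64(41.3)) inner floor (array([ 0.4993, -0.3221]), np.float64(30.5))
pan(dark on white) [(array([ 0.5802, -0.0309]), np.float64(24.5)), (array([ 0.5922, -0.0515]), np.float64(19.1))]
side rim38 (array([ 0.5007, -0.3245]), np.float64(38.3)) rim28? (array([ 0.5071, -0.3163]), np.float64(36.4)) inner floor (array([ 0.5029, -0.3127]), np.float64(27.7))
pan(dark on white) [(array([ 0.5773, -0.0377]), np.float64(21.6)), (array([ 0.583 , -0.0185]), np.float64(16.1))]
front L,R [0.4801 0.3259 0.028 ] [0.4974 0.1081 0.028 ] back [0.6003 0.3303 0.077 ] [0.6168 0.1168 0.077 ]
long bar ends top [0.5371 0.2306 0.047 ] [0.4937 0.228  0.032 ] short [0.5319 0.2046 0.045 ] [0.501  0.2027 0.034 ]
3.55
```

Request:
{"api": "move_arm", "payload": {
  "series": "-270 -200 0 0 0 0;-270 -200 0 0 0 0;-270 -200 0 0 0 0;-270 -200 0 0 0 0;-270 -200 0 0 0 0;-270 -200 0 0 0 0;-270 -200 0 0 0 0;-270 -200 0 0 0 0",
  "jaw": 1,
  "newtons": 6
}}

```text
time: 4.22
position: [0.3593, 0.3524, 0.2449]
tool_rot: [0.115, 0.993, 0.0, 0.0]
ft_force: [1.0, 0.6, -0.1]
grip_width: 0.087
grip_force: 0.0
```

Request:
{"api": "move_arm", "payload": {
  "series": "-140 -290 0 0 0 0;-140 -290 0 0 0 0;-140 -290 0 0 0 0;-140 -290 0 0 0 0;-140 -290 0 0 0 0;-140 -290 0 0 0 0;-140 -290 0 0 0 0;-140 -290 0 0 0 0"
}}

```text
time: 4.88
position: [0.4291, 0.0366, 0.245]
tool_rot: [0.116, 0.993, -0.0, 0.001]
ft_force: [0.6, 0.7, -0.2]
grip_width: 0.0868
grip_force: 0.0
```

Run:
```python
from h import *
o=robot.get_obs();print(o["time"],o["position"],o["q"],o["tool_rot"],o["ft_force"]);print(loc((.5005,-.324,.12)))
```

```text
4.8833 [0.42909444 0.0366151  0.24498886] [-1.75125448e-01  2.65251411e-01  1.89725825e+00 -7.79272823e-04
  9.77163921e-01 -1.51305813e+00] [ 1.15952706e-01  9.93254220e-01 -3.78913948e-04  9.38925558e-04] [ 0.5783263   0.72818596 -0.24556242]
[-152.3 -334.4  125.5]
```

Request:
{"api": "move_arm", "payload": {
  "series": "-140 -305 40 0 0 0;-140 -305 40 0 0 0;-140 -305 40 0 0 0;-140 -305 40 0 0 0;-140 -305 40 0 0 0;-140 -305 40 0 0 0;-140 -305 40 0 0 0;-140 -305 40 0 0 0"
}}

```text
time: 5.55
position: [0.4939, -0.2871, 0.205]
tool_rot: [0.115, 0.993, -0.0, 0.0]
ft_force: [0.9, 0.5, 0.5]
grip_width: 0.0871
grip_force: 0.0
```

Request:
{"api": "move_arm", "payload": {
  "series": "-12 -29 60 0 0 0;-12 -29 90 0 0 0;-12 -29 90 0 0 0;-12 -29 90 0 0 0;-12 -29 90 0 0 0"
}}

```text
time: 5.97
position: [0.4985, -0.3148, 0.115]
tool_rot: [0.115, 0.993, 0.001, -0.001]
ft_force: [-0.1, -0.3, 0.2]
grip_width: 0.0869
grip_force: 0.0
```

Run:
```python
from h import *
o=robot.get_obs();print(o["time"],o["position"],o["tool_rot"]);print(loc((.5005,-.324,.053)))
s=robot.camera("side");c=robot.camera("top")
f=lambda c,b:cv2.resize(c["img"][b[1]:b[3],b[0]:b[2],::-1],(400,400),interpolation=cv2.INTER_CUBIC)
cv2.imwrite("pics/c2.png",np.hstack([f(s,(310,250,390,330)),f(c,(388,196,468,276))]))
```

```text
5.9667 [ 0.49853173 -0.31482955  0.11499626] [ 1.15043066e-01  9.93359847e-01  7.59755128e-04 -8.53902631e-04]
[-4.1 -8.6 62. ]
```

View pics/c2.png

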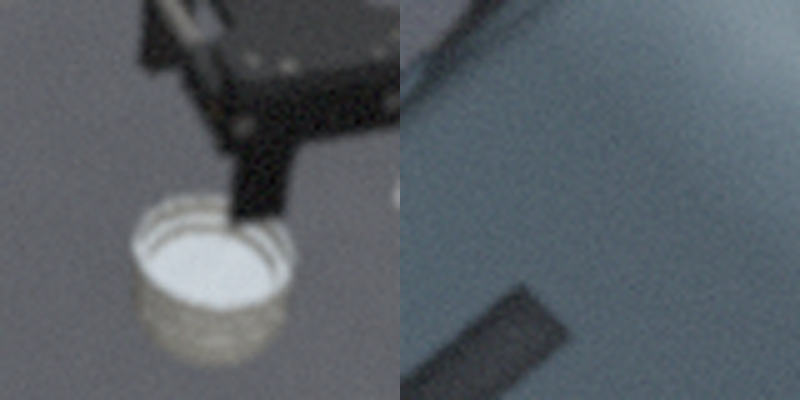

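Request:
{"api": "move_arm", "payload": {
  "series": "-4 -9 10 0 0 0;-4 -9 30 0 0 0;-4 -9 30 0 0 0;-4 -9 30 0 0 0"
}}

```text
time: 6.4
position: [0.5007, -0.3251, 0.0854]
tool_rot: [0.115, 0.993, 0.0, -0.0]
ft_force: [0.4, -0.4, -0.7]
grip_width: 0.0871
grip_force: 0.0
```

Run:
```python
from fit import *
o=robot.get_obs();print(o["time"],o["position"]);print(loc((.5005,-.324,.053)))
s=robot.camera("side");cv2.imwrite("pics/c3.png",cv2.resize(s["img"][250:330,310:390,::-1],(560,560),interpolation=cv2.INTER_CUBIC))
r=R.from_quat(o["tool_rot"])
for y in(-43.5,-58.5,43.5,58.5):
  for x in(-9.5,9.5): print(y,x,((proj(s,o["position"]+r.apply(np.array([x,y,22])/1000))[0]-[310,250])*7).round())
q=proj(s,circ((.5005,-.324),.038,.033)); print("rim box",((q.min(0)-[310,250])*7).round(),((q.max(0)-[310,250])*7).round())
```

```text
6.4 [ 0.50067813 -0.32510817  0.0853631 ]
[ 0.4  1.  32.4]
-43.5 -9.5 [394. 380.]
-43.5 9.5 [332. 392.]
-58.5 -9.5 [416. 417.]
-58.5 9.5 [353. 429.]
43.5 -9.5 [279. 184.]
43.5 9.5 [221. 194.]
58.5 -9.5 [261. 153.]
58.5 9.5 [204. 163.]
rim box [184. 270.] [406. 425.]
```

View pics/c3.png

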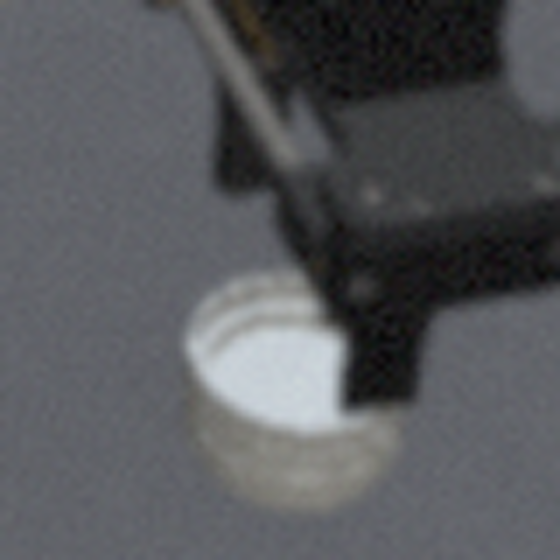

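The rim outline matches its projection at (184,270), and the fingers straddle it evenly. I'll descend and close.

Request:
{"api": "move_arm", "payload": {
  "series": "0 1 16 0 0 0;0 1 27 0 0 0;0 1 32 0 0 0;0 1 32 0 0 0;0 1 32 0 0 0"
}}

```text
time: 6.87
position: [0.5009, -0.3244, 0.0531]
tool_rot: [0.115, 0.993, 0.0, -0.0]
ft_force: [0.3, -0.1, 0.3]
grip_width: 0.0873
grip_force: 0.0
```

Request:
{"api": "move_arm", "payload": {
  "series": "0 0 0 0 0 0;0 0 0 0 0 0;0 0 0 0 0 0;0 0 0 0 0 0;0 0 0 0 0 0;0 0 0 0 0 0",
  "jaw": 0.7,
  "newtons": 8
}}

```text
time: 7.37
position: [0.5011, -0.3246, 0.0534]
tool_rot: [0.115, 0.993, -0.0, 0.0]
ft_force: [-0.2, 0.3, 1.7]
grip_width: 0.0649
grip_force: 8.0
```

Request:
{"api": "move_arm", "payload": {
  "series": "0 0 -1 0 0 0;0 0 -2 0 0 0;0 0 -4 0 0 0;0 0 -6 0 0 0;0 0 -9 0 0 0;0 0 -12 0 0 0;0 0 -16 0 0 0;0 0 -20 0 0 0"
}}

```text
time: 8.03
position: [0.501, -0.3244, 0.0735]
tool_rot: [0.115, 0.993, -0.0, 0.0]
ft_force: [-0.5, 0.1, -0.2]
grip_width: 0.0647
grip_force: 8.0
```

Run:
```python
from h import *
o=robot.get_obs();print(o["time"],o["position"],o["ft_force"])
s=robot.camera("side");cv2.imwrite("pics/c4.png",cv2.resize(s["img"][250:330,310:390,::-1],(560,560),interpolation=cv2.INTER_CUBIC))
```

```text
8.0333 [ 0.50096285 -0.32443207  0.07352401] [-0.52772636  0.14687495 -0.19020987]
```

View pics/c4.png

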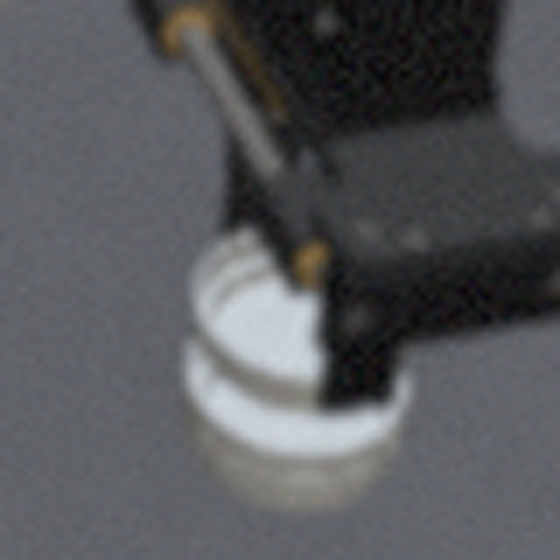

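Only the top dish came up; the lower two still stand (base at row 510, as before). I'll carry it over the pan.

Request:
{"api": "move_arm", "payload": {
  "series": "0 0 -20 0 0 0;0 0 -45 0 0 0;0 0 -70 0 0 0;0 20 -75 0 0 0;0 50 -75 0 0 0;0 80 -75 0 0 0;-6 110 -75 0 0 0;-6 140 -75 0 0 0"
}}

```text
time: 8.75
position: [0.5399, -0.1888, 0.1487]
tool_rot: [0.115, 0.993, -0.0, 0.001]
ft_force: [0.8, -0.2, -0.3]
grip_width: 0.0647
grip_force: 8.0
```

Request:
{"api": "move_arm", "payload": {
  "series": "-1 30 0 0 0 0;-2 60 0 0 0 0;-3 90 0 0 0 0;-4 115 0 0 0 0;-5 140 0 0 0 0;-6 155 0 0 0 0;-6 163 0 0 0 0;-6 164 0 0 0 0"
}}

```text
time: 9.42
position: [0.5823, -0.0298, 0.1483]
tool_rot: [0.114, 0.993, 0.0, 0.0]
ft_force: [-0.1, 0.5, 0.3]
grip_width: 0.0647
grip_force: 8.0
```

Run:
```python
from fit import *
o=robot.get_obs();print(o["time"],o["position"],o["grip_width"])
for n in("side","top"):
    c=robot.camera(n)
    for t in("dish_top_center","dish_middle_center","balance_pan"):
        print(n,t,[(np.round(d["xyz"],4).tolist(),round(d["p"],2)) for d in robot.tip_of(c,t)[:3]])
print(loc((.582,-.031,.08)))
```

```text
9.4167 [ 0.58234563 -0.0297516   0.14829251] 0.06471577708085577
side dish_top_center []
side dish_middle_center [([0.5035, -0.3214, 0.0173], 0.9)]
side balance_pan [([0.5854, -0.0326, 0.0399], 0.89)]
top dish_top_center []
top dish_middle_center [([0.5007, -0.3226, 0.0199], 0.58)]
top balance_pan [([0.5, 0.5249, 0.0485], 0.95)]
[ 0.3  1.2 68.1]
```

Request:
{"api": "move_arm", "payload": {
  "series": "-1 0 25 0 0 0;-1 0 50 0 0 0;-1 0 66 0 0 0;-1 0 72 0 0 0;-1 0 74 0 0 0;-1 0 75 0 0 0;-1 0 75 0 0 0"
}}

```text
time: 10.4
position: [0.5838, -0.0318, 0.0738]
tool_rot: [0.115, 0.993, -0.0, 0.001]
ft_force: [-0.0, 0.0, -0.7]
grip_width: 0.0645
grip_force: 8.0
```

Request:
{"api": "move_arm", "payload": {
  "series": "0 0 1 0 0 0;0 0 1.5 0 0 0;0 0 2 0 0 0;0 0 2 0 0 0"
}}

```text
time: 10.73
position: [0.5834, -0.0315, 0.0715]
tool_rot: [0.115, 0.993, -0.0, 0.0]
ft_force: [-0.2, 0.6, -1.3]
grip_width: 0.0647
grip_force: 8.0
```

Request:
{"api": "move_arm", "payload": {
  "series": "0 0 0.5 0 0 0;0 0 1 0 0 0;0 0 1 0 0 0"
}}

```text
time: 10.98
position: [0.5834, -0.0315, 0.0713]
tool_rot: [0.115, 0.993, -0.0, 0.0]
ft_force: [-0.7, -0.0, 7.8]
grip_width: 0.0646
grip_force: 8.0
```

Contact. I'll back off the preload, release, rise, and look.

Request:
{"api": "move_arm", "payload": {
  "series": "0 0 -0.8 0 0 0;0 0 -0.8 0 0 0"
}}

```text
time: 11.15
position: [0.5834, -0.0315, 0.0713]
tool_rot: [0.115, 0.993, -0.0, 0.0]
ft_force: [-0.5, 0.2, 3.7]
grip_width: 0.0646
grip_force: 8.0
```

Request:
{"api": "move_arm", "payload": {
  "series": "0 0 0 0 0 0;0 0 0 0 0 0;0 0 0 0 0 0;0 0 0 0 0 0;0 0 0 0 0 0",
  "jaw": 1
}}

```text
time: 11.57
position: [0.583, -0.0314, 0.0706]
tool_rot: [0.115, 0.993, 0.0, -0.0]
ft_force: [0.5, 1.1, -0.4]
grip_width: 0.0851
grip_force: 0.0
```

Request:
{"api": "move_arm", "payload": {
  "series": "0 0 -5 0 0 0;0 0 -15 0 0 0;0 0 -40 0 0 0;0 0 -80 0 0 0;0 0 -100 0 0 0;0 30 -120 0 0 0;0 60 -120 0 0 0;0 90 -120 0 0 0"
}}

```text
time: 12.23
position: [0.6052, 0.0565, 0.1942]
tool_rot: [0.116, 0.993, 0.0, 0.003]
ft_force: [0.7, -0.9, 0.2]
grip_width: 0.0871
grip_force: 0.0
```

Request:
{"api": "move_arm", "payload": {
  "series": "0 40 0 0 0 -6;0 80 0 0 0 -12;0 110 0 0 0 -17.7;0 130 0 0 0 -17.7;0 145 0 0 0 -17.7;0 150 0 0 0 -17.7;0 150 0 0 0 -17.7;0 150 0 0 0 -17.7",
  "jaw": 0
}}

```text
time: 12.9
position: [0.6378, 0.2012, 0.191]
tool_rot: [-0.039, 0.999, -0.0, -0.0]
ft_force: [-0.3, -0.5, -1.1]
grip_width: 0.0413
grip_force: 0.0
```

Run:
```python
from fit import *
o=robot.get_obs();print(o["time"],o["position"],o["tool_rot"],o["grip_width"],o["q"].round(2) if hasattr(o["q"],"round") else o["q"])
P=[]
for n in("side","top"):
    c=robot.camera(n)
    for t in("dish_top_center","balance_pan"):
        print(n,t,[(np.round(d["xyz"],4).tolist(),round(d["p"],2)) for d in robot.tip_of(c,t)[:3]])
    print(fitcirc(c,(.583,-.031),.056,.033))
    u=proj(c,(.583,-.031,.05))[0].astype(int); P.append(cv2.resize(c["img"][u[1]-30:u[1]+30,u[0]-30:u[0]+30,::-1],(400,400),interpolation=cv2.INTER_CUBIC))
cv2.imwrite("pics/c5.png",np.hstack(P))
```

```text
12.9 [0.63780639 0.20122197 0.19103011] [-3.88371961e-02  9.99245436e-01 -3.98544504e-04 -2.67224303e-04] 0.041303860942456326 [ 0.14  0.64  1.36 -0.    1.13 -1.51]
side dish_top_center [([0.582, -0.0305, 0.048], 0.94)]
side balance_pan [([0.4974, 0.524, 0.0429], 0.76), ([0.5825, -0.0314, 0.0405], 0.64)]
(array([ 0.5847, -0.0324]), np.float64(12.6))
top dish_top_center [([0.5865, -0.0299, 0.0443], 0.89)]
top balance_pan [([0.5867, -0.0319, 0.0372], 0.84), ([0.4972, 0.5249, 0.0462], 0.56)]
(array([0.5952, 0.0069]), np.float64(24.9))
```

View pics/c5.png

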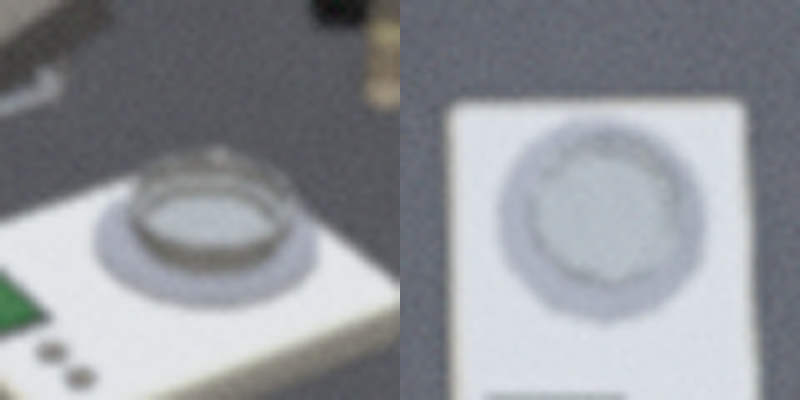

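Dish stands flat and centred on the pan (pan about (602,220), dish about (605,212) in the right crop, the shift being parallax). Next is the tray: tilt 20° and hover above the long bar with the fingers shut.

```bash
cat >> h.py <<'E'
YAW=np.deg2rad(4.5); S=np.deg2rad(20)
ex=np.array([np.cos(YAW),np.sin(YAW),0]); ey=np.array([-np.sin(YAW),np.cos(YAW),0])
up=ex*np.cos(S)+np.array([0,0,np.sin(S)]); nrm=-ex*np.sin(S)+np.array([0,0,np.cos(S)])
O=np.array([.5555,.2215,.032])
def tp(a,y,h): return O+(a*up+y*ey+h*nrm)/1000     # tray floor coordinates in mm
def tray(p): d=(np.array(p)-O)*1000; return np.array([d@up,d@ey,d@nrm]).round(1)
E
python3 - <<'E'
from h import *
for p in((.5207,.2313,.0256),(.5208,.2302,.0241),(.5224,.2092,.0309),(.5206,.209,.0275),(.515,.2293,.033)): print(tray(p))
print("bar",tp(-37,13,7), "hover TCP shift",loc(tp(-37,14,14+30+22)))
E
```

```text
[-34.1  12.5   5.6]
[-34.6  11.4   4.2]
[-32.3  -9.7  10.6]
[-35.2  -9.7   8. ]
[-37.   11.   14.5]
bar [0.51743182 0.23154417 0.0259231 ] hover TCP shift [138.1  40.7 109.6]
```

Request:
{"api": "move_arm", "payload": {
  "series": "30 10 15 0 -6 0;65 20 40 0 -12 0;100 30 65 0 -18 0;125 41 85 0 -20 0;138 41 100 0 -20 0;138 41 105 0 -20 0;138 41 105 0 -20 0;138 41 105 0 -20 0",
  "jaw": 0
}}

```text
time: 13.87
position: [0.4969, 0.2322, 0.0854]
tool_rot: [-0.039, 0.984, 0.007, 0.173]
ft_force: [0.6, 0.3, -0.8]
grip_width: 0.0002
grip_force: 0.0
```

Run:
```python
from h import *
o=robot.get_obs();print(o["time"],o["position"],o["tool_rot"],o["grip_width"],o["ft_force"])
tz=R.from_quat(o["tool_rot"]).apply([0,0,1]); print(tz,-nrm,"tip in tray",tray(o["position"]+.022*tz),loc(tp(-37,14,14+3+22)))
s=robot.camera("side"); P=[]
u=(252,180); cv2.imwrite("pics/c6.png",cv2.resize(s["img"][u[1]-40:u[1]+40,u[0]-40:u[0]+40,::-1],(560,560),interpolation=cv2.INTER_CUBIC))
```

```text
13.8667 [0.49690469 0.23224082 0.08543644] [-0.03895585  0.98415629  0.00661092  0.17284423] 0.00015327162382183497 [ 0.59049949  0.3262327  -0.83387122]
[ 0.33969641  0.02647895 -0.94016233] [ 0.34096581  0.02683459 -0.93969262] tip in tray [-35.9  15.3  47.9] [ 1.1 -1.3 30.9]
```

View pics/c6.png

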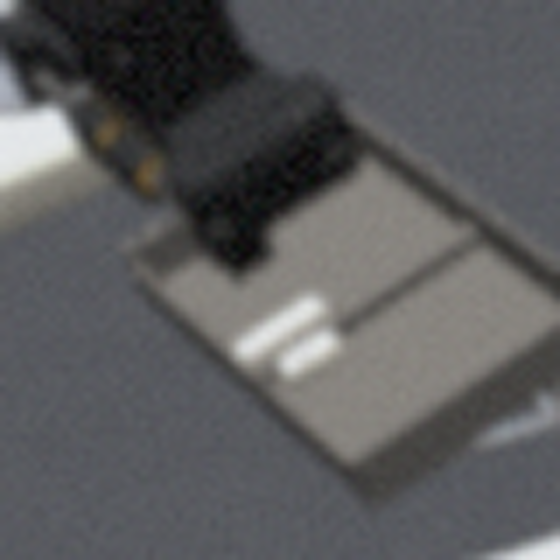

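The tool is squared to the slope above the long bar, which is the longer, left one at (280,328); the short one is at (308,355). Descending to feel for contact.

Request:
{"api": "move_arm", "payload": {
  "series": "1 -1 15 0 0 0;1 -1 27 0 0 0;1 -1 31 0 0 0;1 -1 32 0 0 0;1 -1 32 0 0 0"
}}

```text
time: 14.33
position: [0.5092, 0.2319, 0.0562]
tool_rot: [-0.038, 0.984, 0.007, 0.175]
ft_force: [-0.6, 0.0, 0.1]
grip_width: 0.0004
grip_force: 0.0
```

Request:
{"api": "move_arm", "payload": {
  "series": "0 0 0.7 0 0 0;0 0 1.4 0 0 0;0 0 1.4 0 0 0"
}}

```text
time: 14.58
position: [0.5081, 0.2321, 0.0547]
tool_rot: [-0.038, 0.984, 0.007, 0.174]
ft_force: [-0.5, 0.2, -0.4]
grip_width: 0.0001
grip_force: 0.0
```

```bash
cat >> h.py <<'E'
def st():
    o=robot.get_obs(); tz=R.from_quat(o["tool_rot"]).apply([0,0,1])
    print(round(o["time"],2),"tip",tray(o["position"]+.022*tz),"fn",(np.array(o["ft_force"])@nrm).round(1),np.round(o["ft_force"],1),"w",round(o["grip_width"],4))
E
python3 -c "from h import *;st()"
```

```text
14.58 tip [-35.8  14.3  15.2] fn -0.2 [-0.5  0.2 -0.4] w 0.0001
```

Request:
{"api": "move_arm", "payload": {
  "series": "0 0 0.7 0 0 0;0 0 1.4 0 0 0;0 0 1.4 0 0 0"
}}

```text
time: 14.83
position: [0.5083, 0.2322, 0.0532]
tool_rot: [-0.039, 0.984, 0.007, 0.174]
ft_force: [-1.3, -0.7, 2.6]
grip_width: 0.0005
grip_force: 1.5
```

```bash
python3 -c "from h import *;st()"
```

```text
14.83 tip [-36.1  14.4  13.7] fn 2.9 [-1.3 -0.7  2.6] w 0.0005
```

Contact. Press slightly more and roll toward +y.

Request:
{"api": "move_arm", "payload": {
  "series": "0 1 0.5 0 0 0;0 3 0.5 0 0 0;0 6 0.5 0 0 0;0 9 0.5 0 0 0;0 12 0.5 0 0 0;0 15 0.5 0 0 0;0 17 0.5 0 0 0;0 17 0.5 0 0 0"
}}

```text
time: 15.5
position: [0.5072, 0.2498, 0.0527]
tool_rot: [-0.039, 0.984, 0.007, 0.174]
ft_force: [-1.7, 0.8, 5.3]
grip_width: 0.0006
grip_force: 2.8
```

```bash
python3 -c "from h import *;st()"
```

```text
15.5 tip [-36.1  32.   13.1] fn 5.6 [-1.7  0.8  5.3] w 0.0006
```

Request:
{"api": "move_arm", "payload": {
  "series": "0 0 -8 0 0 0;0 0 -20 0 0 0;0 -10 -20 0 0 0;0 -17 -20 0 0 0;0 -17 -20 0 0 0;0 -17 -20 0 0 0"
}}

```text
time: 16.0
position: [0.5016, 0.2314, 0.0709]
tool_rot: [-0.038, 0.984, 0.007, 0.173]
ft_force: [-0.8, 0.4, 0.5]
grip_width: 0.0005
grip_force: 0.0
```

Run:
```python
from h import *
st()
for i in range(2):
    s=robot.camera("side")
    for t in("long_bar_center","short_bar_center"): print(t,[(tray(d["xyz"]),round(d["p"],2)) for d in robot.tip_of(s,t)[:3]])
```

```text
16.0 tip [-36.4  14.1  32.6] fn 0.7 [-0.8  0.4  0.5] w 0.0005
long_bar_center [(array([-36. ,  21.4,   4.1]), 0.43)]
short_bar_center [(array([-34.8, -11.7,   6.3]), 0.59)]
long_bar_center [(array([-36.4,  23.8,   4.7]), 0.53)]
short_bar_center [(array([-34.9, -11.4,   8.3]), 0.54)]
```

Request:
{"api": "move_arm", "payload": {
  "series": "0 1 12 0 0 0;0 1 17 0 0 0;0 1 19 0 0 0;0 1 19.8 0 0 0;0 1 20 0 0 0;0 3 20 0 0 0;0 6 20 0 0 0;0 9 20 0 0 0"
}}

```text
time: 16.97
position: [0.5073, 0.2411, 0.053]
tool_rot: [-0.038, 0.984, 0.007, 0.174]
ft_force: [-1.9, -1.4, 5.9]
grip_width: 0.0007
grip_force: 3.1
```

Request:
{"api": "move_arm", "payload": {
  "series": "0 3 0 0 0 0;0 6 0 0 0 0;0 9 0 0 0 0;0 12 0 0 0 0;0 15 0 0 0 0;0 18 0 0 0 0;0 21 0 0 0 0;0 24 0 0 0 0"
}}

```text
time: 17.63
position: [0.5058, 0.2654, 0.0526]
tool_rot: [-0.038, 0.984, 0.007, 0.174]
ft_force: [-2.6, 0.2, 5.9]
grip_width: 0.0008
grip_force: 3.1
```

Request:
{"api": "move_arm", "payload": {
  "series": "0 1 0 0 0 0;0 1 0 0 0 0;0 1 -8 0 0 0;0 1 -30 0 0 0;0 -40 -40 0 0 0;0 -60 -40 0 0 0;0 -60 -40 0 0 0"
}}

```text
time: 18.22
position: [0.4968, 0.2015, 0.0901]
tool_rot: [-0.037, 0.984, 0.006, 0.173]
ft_force: [0.1, -0.2, 0.3]
grip_width: 0.0003
grip_force: 0.0
```

Run:
```python
from h import *
st(); A=[]
for i in range(3):
    s=robot.camera("side")
    for t in("long_bar_center","short_bar_center"): print(t,[(tray(d["xyz"]),round(d["p"],2)) for d in robot.tip_of(s,t)[:2]])
u=(250,180); cv2.imwrite("pics/c7.png",cv2.resize(s["img"][u[1]-35:u[1]+35,u[0]-35:u[0]+35,::-1],(560,560),interpolation=cv2.INTER_CUBIC))
for y in(-13,36):
  print([((proj(s,tp(a,y,7))[0]-[215,145])*8).round().tolist() for a in(-59,-37,-15)])
```

```text
18.22 tip [-36.6 -15.4  53.2] fn 0.3 [ 0.1 -0.2  0.3] w 0.0003
long_bar_center [(array([-35.7,  39.1,   4.6]), 0.63)]
short_bar_center [(array([-33.3,  -9.8,   5.9]), 0.55)]
long_bar_center [(array([-34.5,  37.1,   4.7]), 0.39)]
short_bar_center [(array([-34. , -10.5,   5.2]), 0.54), (array([-200.8, -260.5,   42.6]), 0.29)]
long_bar_center []
short_bar_center [(array([-31.7,  -9.4,   5.9]), 0.62)]
[[274.0, 398.0], [321.0, 367.0], [368.0, 335.0]]
[[214.0, 344.0], [260.0, 314.0], [306.0, 283.0]]
```

View pics/c7.png

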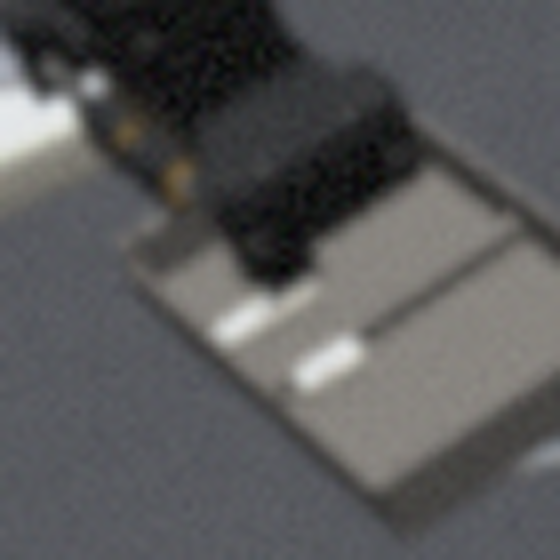

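The long bar now lies clear of the divider (near end (218,335)), with tray y about 38 mm and still parallel. I'll open to 28 mm, straddle it, and grip.

Request:
{"api": "move_arm", "payload": {
  "series": "0 25 0 0 0 0;0 45 0 0 0 0;0 53 0 0 0 0;0 53 10 0 0 0;0 53 25 0 0 0;0 53 35 0 0 0;0 53 35 0 0 0",
  "jaw": 0.32,
  "newtons": 15
}}

```text
time: 19.25
position: [0.5045, 0.2583, 0.0554]
tool_rot: [-0.039, 0.984, 0.007, 0.173]
ft_force: [-0.1, -0.4, -0.4]
grip_width: 0.0269
grip_force: 0.0
```

```bash
python3 -c "from h import *;st()"
```

```text
19.25 tip [-37.1  40.7  16.4] fn -0.3 [-0.1 -0.4 -0.4] w 0.0269
```

Request:
{"api": "move_arm", "payload": {
  "series": "0 -2 1 0 0 0;0 -2 5 0 0 0;0 -2 9 0 0 0;0 -2 12 0 0 0;0 -2 13.5 0 0 0;0 -2 13.5 0 0 0"
}}

```text
time: 19.75
position: [0.5096, 0.2562, 0.0442]
tool_rot: [-0.038, 0.984, 0.007, 0.173]
ft_force: [1.1, -0.3, 0.1]
grip_width: 0.0278
grip_force: 0.0
```

```bash
python3 -c "from h import *;st()"
```

```text
19.75 tip [-36.3  38.2   4.2] fn -0.3 [ 1.1 -0.3  0.1] w 0.0278
```

Request:
{"api": "move_arm", "payload": {
  "series": "0 0 1 0 0 0;0 0 1 0 0 0"
}}

```text
time: 19.92
position: [0.5099, 0.2563, 0.0435]
tool_rot: [-0.038, 0.984, 0.007, 0.174]
ft_force: [-0.9, -0.7, 0.5]
grip_width: 0.0275
grip_force: 0.0
```

Request:
{"api": "move_arm", "payload": {
  "series": "0 0 0 0 0 0;0 0 0 0 0 0;0 0 0 0 0 0;0 0 0 0 0 0;0 0 0 0 0 0",
  "jaw": 0.05,
  "newtons": 12
}}

```text
time: 20.33
position: [0.5098, 0.2563, 0.0436]
tool_rot: [-0.038, 0.984, 0.007, 0.174]
ft_force: [-0.0, 0.0, 0.6]
grip_width: 0.0136
grip_force: 12.0
```

```bash
python3 -c "from h import *;st()"
```

```text
20.33 tip [-36.2  38.3   3.5] fn 0.6 [-0.   0.   0.6] w 0.0136
```

Gripped at 13.6 mm. Lift square to the slope, then level.

Request:
{"api": "move_arm", "payload": {
  "series": "0 0 -5 0 0 0;0 0 -15 0 0 0;0 0 -35 0 0 0;0 0 -60 0 0 0;0 0 -85 0 0 0;0 0 -105 0 0 0;0 0 -110 0 0 0;0 0 -110 0 0 0"
}}

```text
time: 21.0
position: [0.4724, 0.2537, 0.1485]
tool_rot: [-0.039, 0.984, 0.007, 0.175]
ft_force: [0.0, -0.1, -0.1]
grip_width: 0.0136
grip_force: 12.0
```

Request:
{"api": "move_arm", "payload": {
  "series": "0 -25 0 0 5 0;0 -50 0 0 10 0;0 -80 0 0 15 0;0 -110 0 0 20 0;0 -140 0 0 20 0;0 -160 0 0 20 0;0 -170 0 0 20 0;0 -170 0 0 20 0"
}}

```text
time: 21.67
position: [0.4857, 0.082, 0.1457]
tool_rot: [-0.037, 0.999, -0.0, -0.001]
ft_force: [0.6, 0.5, -0.1]
grip_width: 0.0137
grip_force: 12.0
```

Run:
```python
from h import *
o=robot.get_obs();print(o["time"],o["position"],o["tool_rot"],o["grip_width"],R.from_quat(o["tool_rot"]).as_matrix()[2].round(3))
print(loc((.584,-.0315,.13)))
s=robot.camera("side")
u=proj(s,o["position"])[0].astype(int);cv2.imwrite("pics/c8.png",cv2.resize(s["img"][u[1]-30:u[1]+30,u[0]-30:u[0]+30,::-1],(480,480),interpolation=cv2.INTER_CUBIC))
```

```text
21.6667 [0.48569323 0.08202822 0.14566109] [-3.72853115e-02  9.99304250e-01 -7.38000422e-05 -9.03824864e-04] 0.0136838203113395 [ 0.002 -0.    -1.   ]
[ -89.6 -120.5   15.5]
```

View pics/c8.png

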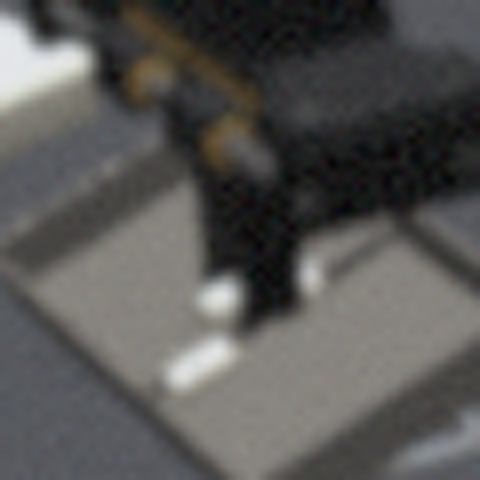

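The bar is level and centred in the fingers, with its ends at (220,298) and (312,275). The short bar is still in the tray. On to the dish.

Request:
{"api": "move_arm", "payload": {
  "series": "-25 -35 0 0 0 0;-50 -70 0 0 0 0;-70 -95 0 0 0 0;-83 -112 0 0 0 0;-90 -120 10 0 0 0;-90 -120 25 0 0 0;-90 -120 25 0 0 0;-90 -120 25 0 0 0"
}}

```text
time: 22.38
position: [0.5825, -0.0266, 0.1201]
tool_rot: [-0.04, 0.999, 0.001, -0.003]
ft_force: [0.2, -0.2, 0.4]
grip_width: 0.0133
grip_force: 12.0
```

Run:
```python
from h import *
o=robot.get_obs();print(o["time"],o["position"],o["grip_width"],loc((.5838,-.0315,.0675)))
```

```text
22.3833 [ 0.58245444 -0.02664483  0.12009435] 0.013255724161239045 [-1.2 -5.1 52.6]
```

Request:
{"api": "move_arm", "payload": {
  "series": "-1 -3 10 0 0 0;-1 -3 20 0 0 0;-1 -3 28 0 0 0;-1 -3 30 0 0 0;-1 -3 30 0 0 0"
}}

```text
time: 22.8
position: [0.5851, -0.0312, 0.0908]
tool_rot: [-0.039, 0.999, 0.0, -0.001]
ft_force: [-0.2, 0.6, -0.8]
grip_width: 0.0133
grip_force: 12.0
```

Run:
```python
from h import *
o=robot.get_obs();print(o["time"],o["position"],o["grip_width"],loc((.5838,-.0315,.0675)))
```

```text
22.8 [ 0.58506176 -0.03124197  0.09076322] 0.013313318308053433 [ 1.2 -0.2 23.3]
```

Request:
{"api": "move_arm", "payload": {
  "series": "1 0 7 0 0 0;1 0 14 0 0 0;1 0 19 0 0 0;1 0 22 0 0 0;1 0 23 0 0 0;1 0 23.5 0 0 0;1 0 23.5 0 0 0"
}}

```text
time: 23.38
position: [0.585, -0.0318, 0.0683]
tool_rot: [-0.039, 0.999, -0.0, 0.0]
ft_force: [0.3, 1.1, 0.7]
grip_width: 0.0136
grip_force: 12.0
```

Request:
{"api": "move_arm", "payload": {
  "series": "0 0 0.7 0 0 0;0 0 1 0 0 0;0 0 1 0 0 0"
}}

```text
time: 23.63
position: [0.585, -0.0317, 0.0675]
tool_rot: [-0.039, 0.999, -0.0, 0.0]
ft_force: [0.1, -0.6, 0.9]
grip_width: 0.0136
grip_force: 12.0
```

Request:
{"api": "move_arm", "payload": {
  "series": "0 0 0.5 0 0 0;0 0 1 0 0 0;0 0 1 0 0 0"
}}

```text
time: 23.88
position: [0.5849, -0.0317, 0.0663]
tool_rot: [-0.039, 0.999, -0.0, -0.0]
ft_force: [-0.1, 0.1, -0.3]
grip_width: 0.0134
grip_force: 12.0
```

Request:
{"api": "move_arm", "payload": {
  "series": "0 0 0 0 0 0;0 0 0 0 0 0;0 0 0 0 0 0;0 0 0 0 0 0",
  "jaw": 0.22
}}

```text
time: 24.22
position: [0.5849, -0.0317, 0.0664]
tool_rot: [-0.039, 0.999, -0.0, 0.0]
ft_force: [0.4, 0.4, 0.3]
grip_width: 0.019
grip_force: 0.0
```

Request:
{"api": "move_arm", "payload": {
  "series": "0 0 -1 0 0 0;0 0 -4 0 0 0;0 0 -8 0 0 0;0 0 -14 0 0 0;0 0 -25 0 0 0;0 0 -50 0 0 0;0 0 -80 0 0 0;0 0 -110 0 0 0"
}}

```text
time: 24.88
position: [0.5845, -0.0316, 0.178]
tool_rot: [-0.039, 0.999, 0.0, -0.0]
ft_force: [0.9, -1.1, -0.6]
grip_width: 0.0193
grip_force: 0.0
```

Request:
{"api": "move_arm", "payload": {
  "series": "20 20 -20 0 0 0;40 60 -20 0 0 0;60 100 -20 0 0 0;80 140 -20 0 0 0;80 180 -20 0 0 0;80 200 -20 0 0 0;80 200 -20 0 0 0;80 200 -20 0 0 0"
}}

```text
time: 25.55
position: [0.4894, 0.1627, 0.1974]
tool_rot: [-0.041, 0.999, -0.0, 0.001]
ft_force: [0.6, -1.1, 0.3]
grip_width: 0.0194
grip_force: 0.0
```

Run:
```python
from h import *
o=robot.get_obs();print(o["time"],o["position"],o["ft_force"],o["joint_velocities"])
P=[]
for n in("side","top"):
    c=robot.camera(n)
    for t in("dish_top_center","dish_middle_center","long_bar_center","short_bar_center","stain_jar","tall_vial"):
        print(n,t,[(np.round(d["xyz"],3).tolist(),round(d["p"],2)) for d in robot.tip_of(c,t)[:2]])
    for w,p in((30,(.583,-.031,.05)),(30,(.5,-.324,.02))):
        u=proj(c,p)[0].astype(int); P.append(cv2.resize(c["img"][u[1]-w:u[1]+w,u[0]-w:u[0]+w,::-1],(290,290),interpolation=cv2.INTER_CUBIC))
cv2.imwrite("pics/c9.png",np.vstack([np.hstack(P[:2]),np.hstack(P[2:])]))
```

```text
25.55 [0.489377   0.16274338 0.19742381] [ 0.5890333  -1.08534328  0.31023771] [-0.0512228   0.00922001 -0.00141574 -0.0121453  -0.00593763 -0.00583082]
side dish_top_center [([0.58, -0.033, 0.046], 0.81)]
side dish_middle_center [([0.502, -0.321, 0.015], 0.97)]
side long_bar_center [([0.588, -0.032, 0.046], 0.62)]
side short_bar_center [([0.503, -0.322, 0.019], 0.27)]
side stain_jar []
side tall_vial [([0.747, 0.08, -0.001], 0.65)]
top dish_top_center [([0.588, -0.032, 0.046], 0.64), ([0.584, -0.033, 0.045], 0.6)]
top dish_middle_center [([0.503, -0.324, 0.018], 0.78)]
top long_bar_center [([0.585, -0.033, 0.044], 0.5)]
top short_bar_center []
top stain_jar [([0.376, -0.054, 0.006], 0.98), ([0.558, 0.22, 0.001], 0.22)]
top tall_vial [([0.504, -0.323, 0.022], 0.6), ([0.744, 0.074, 0.001], 0.4)]
```

View pics/c9.png

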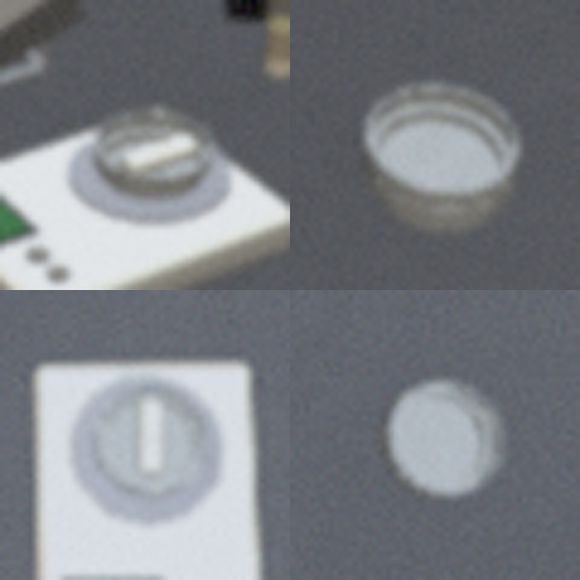

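The bar lies flat in the dish ((155,153) in the side crop, (150,433) in the top crop). The dish is centred on the pan, and the other two dishes are still stacked. Handing in.

```bash
python3 -c "
from rig import robot
print(robot.hand_in())"
```

```text
the job is handed in; nothing more can be done
None
```

I put the top dish flat in the middle of the smaller balance's pan and laid the longer stir bar in it; the other two dishes are still stacked, the shorter bar was in the tray when last seen, and the job is handed in at about 26 s.

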